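# Try out the bedside cupboard's refitted roller catch

## Robot

A 6-joint arm with a two-finger parallel gripper is mounted at the origin on the work surface. World frame = base frame: x ahead of the robot, y to its left, z up, the work surface at z = 0. Lengths are in m, angles in degrees, forces in N, time in s.
With the tool pointing down it reaches from about 0.25 to 0.775 m from the base axis. Payload 4 kg.
Tool frame: the origin (TCP) lies midway between the tips of the shut fingers; the grasp point (between the pads) lies 19 mm behind it; z points along the fingers, y is the direction in which the jaws open and shut (so a half turn about z gives the same grasp; the last joint's range is limited). The gripper opens to 85 mm and grips with 20 to 120 N. Pads are 22 mm wide; open, the fingers measure 114 mm over their backs; the gripper's body (76 mm by 85 mm) begins 54 mm behind the grasp point. The pads swing forward as they close: fully open they stand 13 mm farther back than shut.
Start: joints at [64.968, 4.996, 78.535, -0, 96.463, -5.907], TCP at [0.18, 0.52, 0.231] pointing down, gripper open.
Joint ranges: [-177.83, 177.83], [-43.37, 116.18], [15.69, 146.23], [-61.86, 241.86], [9.47, 152.12], [-147.06, 147.06]. Speed limits (degrees/s): [159.86, 159.86, 180, 180, 180, 180].

## Interface

Orientations are given as [roll, pitch, yaw] about the fixed x, y, z axes, in that order (R = Rz(yaw) Ry(pitch) Rx(roll)).
In Python, from bench import ctrl gives the robot as it stands.
- The arm moves only by the tool drive_tool, never from a script. Its argument "deltas" is a list that holds one entry, the list of rows, each a list of 7 numbers: the shift along the tool's x, y, z in m, then the turn, a rotation vector about the tool's x, y, z in rad, then the opening in per cent of the stroke, from 0 (shut) to 100 (fully open). In form: [[[x, y, z, ax, ay, az, hand], ...]]. A call has 1 to 20 rows; each row shifts and turns the commanded pose from where the row before left it, along the tool's axes as they then stand; what a row does not reach is not made up. A row lasts 1/8 s, in which the tool goes at most 62.5 mm and 10.7 degrees, less where a joint would pass 70% of its speed; a pose out of reach is approached as far as the arm can. A call is refused whole if a number of a shift passes 0.0625 or a number of a turn 0.188, either way. A call with a gripper value outside its range is refused whole. The fingers move at their own pace and stop on an object; "grip_force" is the grip in N (left out, the last holds). Time passes only in rows, so rows that do not move let the fingers close. It gives the time, the measured TCP pose, the force and the opening at its end, in the units of the state.
- ctrl.get_obs(): the state, without advancing time (a new reading comes with each control period).
- ctrl.get_image(name): name is "side" or "top"; returns a dict with "pixels" (480x640x3 uint8, red, green, blue), "fx", "fy", "cx", "cy" (pixels), "k1" (the pictures are not rectified: a ray, as slopes to the right and down, at radius r is drawn at 1 + k1 r^2 times it, then the intrinsics apply), "eye" and "attitude" of the camera in the world. Camera axes: x right, y up, looking along -z (the intrinsics and any distortion apply to the point x, -y, -z); pixel columns grow to the right and rows downward; lengths in m; the calibration is good to about 2 mm. A picture is of the moment at which its call begins. There is no depth.
- ctrl.hand_in(): hands the job in, once; it reports no verdict.
The state is a dict: "clock": time; "joints": joint angles; "qd": joint speeds; "tau": joint torques, N m; "ee_pos": TCP position; "orientation": TCP orientation; "contact_force": force on the tool from outside, world axes, zero at the start; "wrist_torque": the same for the moment, N m; "grip_width": finger opening in m.
Only numpy, scipy, OpenCV 4.12 (cv2) and the standard library are available. Lean on these libraries where they do the work, as an engineer would, in place of code of your own. Each camera call takes 0.05 s, during which the arm holds its last target. There are 200 camera calls.

## Task

The roller catch in the little bedside cupboard has just been screwed back on. Try it: push the door gently shut, no slamming and no forcing, until the catch snaps and holds it with your hand off; then pull the door back through the catch and leave it standing wide open, with everything else on the desk left where it is.

Things in the scene. Friction and masses are not known exactly. Their poses are not given: they have to be found in the camera images.
- door (a joint): Angle of the door (rad): 0 = square in its frame, grows as it opens, stops at 1.75; it stays where it is left. The sprung roller catch holds it shut somewhere from -0.045 to +0.045, by how it was screwed on. Its rollers touch some 0.1 rad earlier and resist with up to about 10 N at the handle, then snap; a door not past them is pushed out. Once home press no more than about 15 N. Pulling out takes about 7 N.
- handle (a point): Point on the axis of the upright steel bar handle (10 mm thick, 115 mm long), 25 mm below its rounded top end, 230 mm above the desk. The bar stands 40 mm (axis) off the door's front face, 170 mm out from the hinge; its 8 mm stand-offs sit 30 and 75 mm below this point. Axes are the door's: x into the cupboard when shut (the way to push), y from hinge to free edge, z up.
- hinge (a point): Point on the door's upright hinge axis, in the middle of the door's thickness, 230 mm above the desk. The handle point circles it at 177 mm radius; seen from above the door opens counter-clockwise. Axes as handle.
- cupboard: White cupboard fixed to the desk, 180 deep x 240 wide x 260 mm high, with a light wood door (198 x 252 x 16 mm) set between its 16 mm sides; the top board lies behind the door. Origin: centre of the underside; x points from its front to its back, y towards the door's free edge, z up. Shut, the door's top is level with the cupboard's and its face lies 0 to 18 mm behind the front edges of the sides.
- lunch_box: Bystander: yellow plastic lunch box with white snap latches, 190 x 126 x 62 mm. Origin: centre of its underside, x along its length.
- tumbler: Bystander: glass tumbler, 72 mm across the rim, 105 mm high. Origin: centre of its underside.
- plant_pot: Bystander: green ceramic plant pot, 106 mm across, 90 mm high, with a small plant. Origin: centre of its underside.
- pen: Bystander: silver pen, 145 mm long, 10 mm thick. Origin: underside at its middle, x along the pen.
- screwdriver: Bystander: screwdriver lying on the mat. Origin: at its middle, x along it towards the tip.

How it is judged:
By the outcome, as a careful person would: the job done as asked, in the order asked, and still so for the second after the job is handed in, with the robot touching nothing.
It also fails if it takes over 61 s, if anything falls off the work surface, if the arm or the gripper's body presses on something with over 40 N, if the wrist force passes 120 N, or if a joint passes its speed limit or range.

## Working session

There is one attempt and no reset: what is moved stays moved. The work goes in short steps, Python scripts to look and compute and a tool call to move; the robot and the scene stay as the last step left them, time stands still between calls to the robot, and variables do not carry over. Pictures are saved under pics/ and viewed, about 8 in all and at most 12, crops included, and the job is handed in when it is done.

Besides the shell and the picture viewer there is one more tool, called after "Request:" by a JSON object that holds its "name" and its "arguments". drive_tool: Moves the arm, as the interface text tells. Its arguments: {"type":"object","properties":{"deltas":{"type":"array"},"grip_force":{"type":"number"}},"required":["deltas"]}

```bash
mkdir -p pics; ls; python3 - <<'E'
from bench import ctrl
import cv2
print(ctrl.get_obs())
for n in("side","top"):
    d=ctrl.get_image(n); cv2.imwrite(f"pics/{n}0.png",d["pixels"][:,:,::-1])
    print(n,{k:v for k,v in d.items() if k!="pixels"})
E
```

```text
pics
{'clock': 0.0, 'joints': array([ 6.49674301e+01,  5.03910482e+00,  7.86271756e+01, -1.19215303e-03,
        9.64628083e+01, -5.90800277e+00]), 'qd': array([-0.0171294 ,  0.02408201, -0.01006154, -0.00204758, -0.06466757,
        0.10180653]), 'tau': array([-1.10491077e-03, -3.51861191e+01, -3.13269532e+01, -3.63376375e-04,
        1.10104322e-02, -1.29800435e-05]), 'ee_pos': array([0.17999252, 0.51917114, 0.23011765]), 'orientation': array([-1.79871475e+02, -1.21086964e-02,  1.60875286e+02]), 'contact_force': array([ 0.04496959, -0.88974892,  0.07958682]), 'wrist_torque': array([-0.02052417,  0.02629127,  0.00666312]), 'grip_width': 0.08550173545586295}
side {'fx': 480.50694086974266, 'fy': 480.50694086974266, 'cx': 321.32325267249206, 'cy': 238.53525799881245, 'k1': -0.083628875713662, 'eye': array([0.44296947, 0.86055612, 0.77994929]), 'attitude': array([ 5.16399250e+01,  1.29031072e-01, -1.73459340e+02])}
top {'fx': 580.5241192108836, 'fy': 580.5241192108836, 'cx': 319.2811544554732, 'cy': 248.55436521589994, 'k1': 0.005093037012954434, 'eye': array([0.44312974, 0.09209386, 1.72567075]), 'attitude': array([  3.76733895,   0.54579959, -89.39688901])}
```

View pics/side0.png

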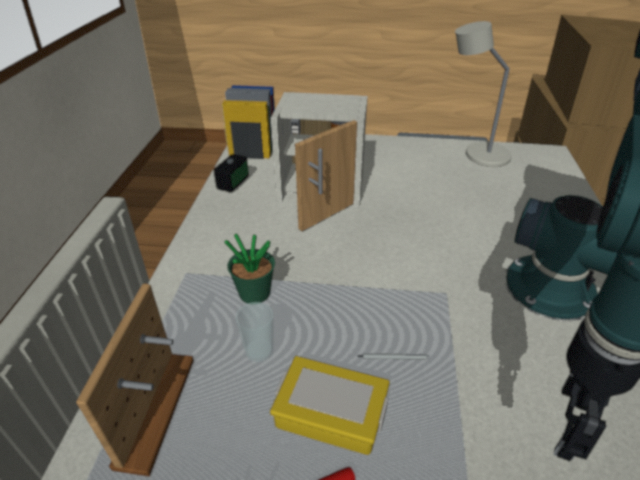

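View pics/top0.png

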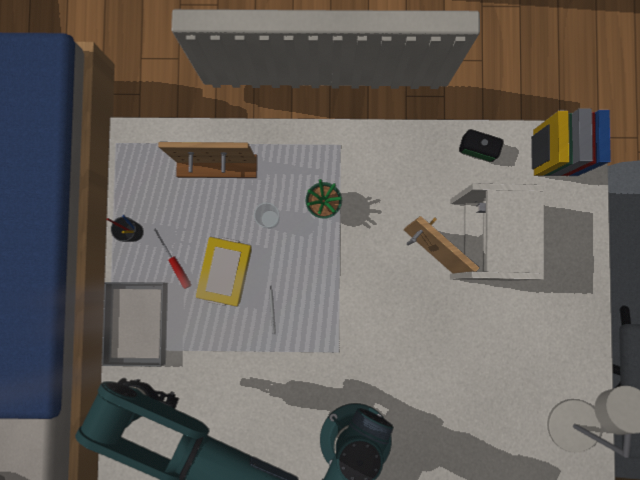

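```bash
python3 - <<'E'
import cv2,numpy as np
a=cv2.imread("pics/top0.png")[170:290,390:550]; b=cv2.imread("pics/side0.png")[80:240,215:415]
a=cv2.resize(a,(640,480),interpolation=cv2.INTER_CUBIC)[:, :400]
b=cv2.resize(b,(600,480),interpolation=cv2.INTER_CUBIC)[:, 180:580]
cv2.imwrite("pics/crop1.png",np.hstack([a,b]))
E
```

```text
(no output)
```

View pics/crop1.png

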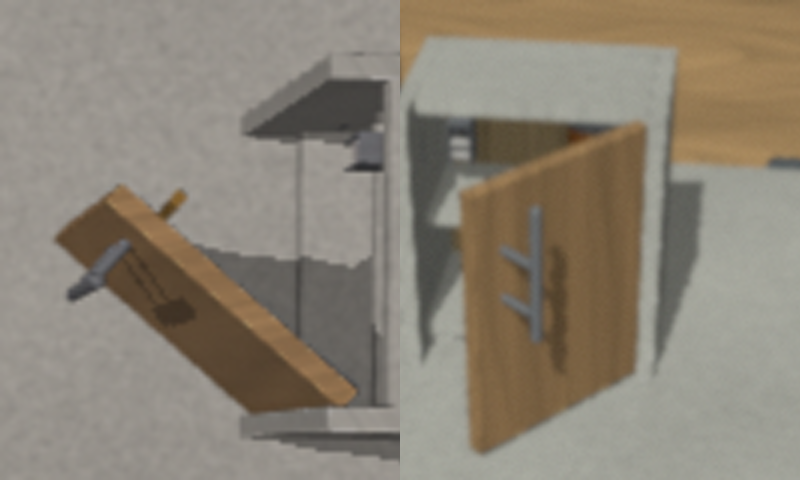

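```bash
cat > h.py <<'E'
import numpy as np,cv2
from scipy.spatial.transform import Rotation as Ro
from scipy.optimize import least_squares
CAM={"side":(480.50694,321.32325,238.53526,-0.0836289,[.44296947,.86055612,.77994929],[51.639925,.129031,-173.45934]),
"top":(580.524119,319.281154,248.554365,.005093,[.44312974,.09209386,1.72567075],[3.76733895,.5457996,-89.396889])}
def ray(c,u,v):
    f,cx,cy,k,e,a=CAM[c]; d=np.array([(u-cx)/f,(v-cy)/f]); p=d.copy()
    for _ in range(20): p=d/(1+k*p@p)
    w=Ro.from_euler("xyz",a,degrees=True).apply([p[0],-p[1],-1]); return np.array(e),w/np.linalg.norm(w)
def plane(c,u,v,z):
    e,w=ray(c,u,v); return e+w*(z-e[2])/w[2]
def tri(s,t):
    A=0;b=0;R=[ray("side",*s),ray("top",*t)]
    for e,w in R: M=np.eye(3)-np.outer(w,w); A=A+M; b=b+M@e
    p=np.linalg.solve(A,b); return p,[np.linalg.norm(np.cross(p-e,w))*1e3 for e,w in R]
E
python3 - <<'E'
from h import *
np.set_printoptions(precision=4,suppress=True)
P={"bartop":((320.7,149),(421.2,230.7)),"barbot":((320.7,193.3),(408,244)),
"freetop":((296,144.3),(417.5,219)),"hingetop":((356.7,121.7),(477.5,269.5))}
for k,v in P.items(): print(k,*tri(*v), plane("top",*v[1],.26),plane("side",*v[0],.26))
# cupboard side panels' front top corners in top crop
for n,(x,y) in {"farL_top_out":(330,53),"farL_front_top?":(328,78),"hingeside front":(243,413)}.items(): print(n,plane("top",390+x/4,170+y/4,.26),plane("top",390+x/4,170+y/4,0))
from bench import ctrl
o=ctrl.get_obs();print(Ro.from_euler("xyz",o["orientation"],degrees=True).as_matrix())
E
```

```text
bartop [ 0.5755 -0.154   0.2426] [np.float64(13.489866175078433), np.float64(13.4898661750785)] [ 0.5873 -0.1504  0.26  ] [ 0.558 -0.12   0.26 ]
barbot [ 0.5617 -0.1358  0.129 ] [np.float64(1.4217186916042381), np.float64(1.4217186916040743)] [ 0.5532 -0.1171  0.26  ] [0.5366 0.0647 0.26  ]
freetop [ 0.618  -0.1414  0.2576] [np.float64(0.6835412245080407), np.float64(0.6835412245081104)] [ 0.617  -0.1411  0.26  ] [ 0.6179 -0.1368  0.26  ]
hingetop [ 0.4878 -0.2938  0.252 ] [np.float64(3.0181365486712632), np.float64(3.018136548671196)] [ 0.4906 -0.2917  0.26  ] [ 0.4842 -0.2762  0.26  ]
farL_top_out [ 0.7097 -0.2806  0.26  ] [ 0.757  -0.3467  0.    ]
farL_front_top? [ 0.6936 -0.2792  0.26  ] [ 0.7381 -0.3451  0.    ]
hingeside front [ 0.4805 -0.2245  0.26  ] [ 0.4871 -0.2807  0.    ]
[[-0.9448  0.3276 -0.0009]
 [ 0.3276  0.9448 -0.0019]
 [ 0.0002 -0.0021 -1.    ]]
```

```bash
cat >> h.py <<'E'
def proj(c,p):
    f,cx,cy,k,e,a=CAM[c]; q=Ro.from_euler("xyz",a,degrees=True).inv().apply(np.array(p)-e)
    s=np.array([q[0],-q[1]])/-q[2]; s=s*(1+k*s@s); return f*s+[cx,cy]
E
python3 - <<'E'
from h import *
np.set_printoptions(precision=4,suppress=True)
p=(.5605,-.130)
print(plane("side",320.7,149,.254))
for z in(.255,.2,.155,.14): print(z,proj("top",(*p,z)),proj("side",(*p,z)))
a=cv2.imread("pics/top0.png")[210:280,400:485]
b=cv2.imread("pics/side0.png")[110:170,280:370]
r=lambda i,w,h:cv2.resize(i,(w,h),interpolation=cv2.INTER_NEAREST)
A=r(a,680,560)
for i in range(0,85,10): A[::2,i*8]=(255,255,0)
for i in range(0,70,10): A[i*8,::2]=(255,255,0)
cv2.imwrite("pics/crop2.png",A)
E
```

```text
[ 0.5593 -0.1313  0.254 ]
0.255 [412.8311 241.3441] [320.1337 148.845 ]
0.2 [409.669  242.9764] [320.2199 169.5341]
0.155 [407.246  244.2272] [320.2871 185.6094]
0.14 [406.4688 244.6285] [320.3088 190.8055]
```

View pics/crop2.png

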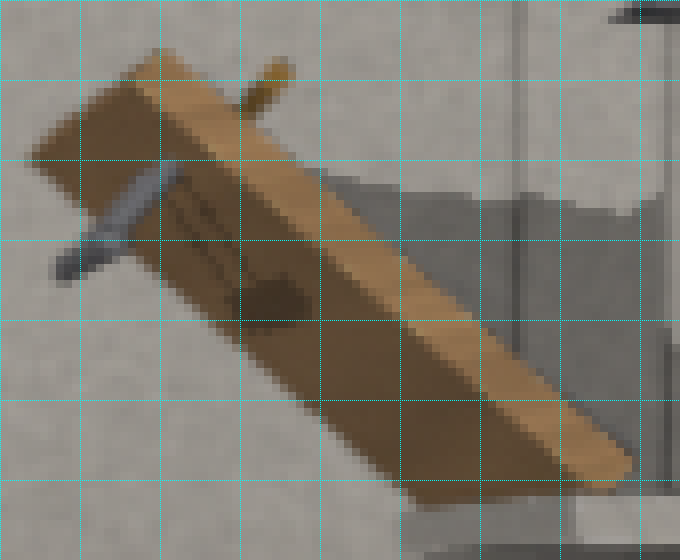

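```bash
python3 - <<'E'
from h import *
np.set_printoptions(precision=4,suppress=True)
F=plane("top",418.3,218.3,.26);H=plane("top",476.8,270,.26)
d=(F-H)[:2];L=np.linalg.norm(d);d/=L;th=np.arctan2(d[1],d[0]);n=np.array([-d[1],d[0]])
print(F,H,L,np.degrees(th))
for a in (180,185,190): 
    h=F[:2]-d*.198+ d*(a-180)*0/1e3
hd=np.array([.5605,-.130]);hi=hd-.17*d-.048*n
print("hinge from handle",hi,"end offset",(hi-H[:2])@d,(hi-H[:2])@n)
# cupboard side panels outer edges at top (z=.26): rows of long edges in top image
for u,v in((483,189),(543,183),(543,191),(453,279),(543,278)): print(u,v,plane("top",u,v,.26)[:2],plane("top",u,v,0)[:2])
E
```

```text
[ 0.6188 -0.1431  0.26  ] [ 0.4893 -0.2899  0.26  ] 0.19578302088126076 48.594665361819445
hinge from handle [ 0.4841 -0.2893] end offset -0.0029764759341408186 0.004392003441704615
483 189 [ 0.6952 -0.3071] [ 0.7399 -0.3779]
543 183 [ 0.7118 -0.4589] [ 0.7595 -0.5567]
543 191 [ 0.6913 -0.4586] [ 0.7354 -0.5563]
453 279 [ 0.4661 -0.2301] [ 0.4701 -0.2872]
543 278 [ 0.471  -0.4554] [ 0.4759 -0.5525]
```

Request:
{"name": "drive_tool", "arguments": {"deltas": [[[0,0,-0.05,0,0,0,47],[0,0,-0.06,0,0,0,47],[0,0,-0.06,0,0,0,47],[-0.0406,-0.0348,0,0,0,0,47],[-0.0406,-0.0348,0,0,0,0,47],[-0.0406,-0.0348,0,0,0,0,47],[-0.0406,-0.0348,0,0,0,0,47],[-0.0406,-0.0348,0,0,0,0,47],[-0.0406,-0.0348,0,0,0,0,47],[-0.0406,-0.0348,0,0,0,0,47],[-0.0406,-0.0348,0,0,0,0,47],[-0.0406,-0.0348,0,0,0,0,47],[-0.0406,-0.0348,0,0,0,0,47],[-0.0406,-0.0348,0,0,0,0,47],[-0.0406,-0.0348,0,0,0,0,47],[-0.0406,-0.0348,0,0,0,0,47],[-0.0406,-0.0348,0,0,0,0,47]]], "grip_force": 20}}

```text
clock: 2.22
ee_pos: [0.5582, -0.1285, 0.4007]
orientation: [180.0, -0.1, 160.9]
contact_force: [-0.8, 0.8, 0.0]
grip_width: 0.0399
```

Request:
{"name": "drive_tool", "arguments": {"deltas": [[[0,0,0,0,0,0.178,47],[0,0,0,0,0,0.178,47],[0,0,0,0,0,0.178,47],[0,0,0,0,0,0.178,47],[0,0,0,0,0,0.178,47],[0,0,0,0,0,0.178,47],[0,0,0,0,0,0.178,47],[0,0,0,0,0,0.178,47],[0,0,0,0,0,0.178,47],[0,0,0,0,0,0.178,47],[0,0,0,0,0,0.178,47],[0,0,0,0,0,0,47],[0,0,0,0,0,0,47]]]}}

```text
clock: 3.85
ee_pos: [0.5576, -0.1269, 0.4009]
orientation: [-180.0, 0.0, 48.8]
contact_force: [0.3, -1.0, 0.8]
grip_width: 0.0401
```

Request:
{"name": "drive_tool", "arguments": {"deltas": [[[0,0,0.06,0,0,0,47],[0,0,0.055,0,0,0,47],[0,0,0.01,0,0,0,47],[0,0,0,0,0,0,47],[0,0,0,0,0,0,47]]]}}

```text
clock: 4.47
ee_pos: [0.5592, -0.1274, 0.2806]
orientation: [179.6, -0.2, 48.7]
contact_force: [0.5, 0.4, 0.3]
grip_width: 0.0402
```

```bash
cat > look.py <<'E'
import sys,cv2,numpy as np
from bench import ctrl
o=ctrl.get_obs();print(o["clock"],o["ee_pos"],o["orientation"],o["contact_force"],o["grip_width"])
I=[ctrl.get_image(n)["pixels"][:,:,::-1] for n in("top","side")]
cv2.imwrite(f"pics/{sys.argv[1]}_top.png",I[0]);cv2.imwrite(f"pics/{sys.argv[1]}_side.png",I[1])
a=cv2.resize(I[0][170:290,390:490],(400,480),interpolation=cv2.INTER_CUBIC)
b=cv2.resize(I[1][80:240,255:388],(400,480),interpolation=cv2.INTER_CUBIC)
cv2.imwrite(f"pics/{sys.argv[1]}.png",np.hstack([a,b]))
E
python3 look.py v1
```

```text
4.475 [ 0.55921307 -0.12742348  0.28058886] [ 1.79617733e+02 -1.69912699e-01  4.87123515e+01] [0.46327227 0.3918131  0.34253868] 0.04021104477322321
```

View pics/v1.png

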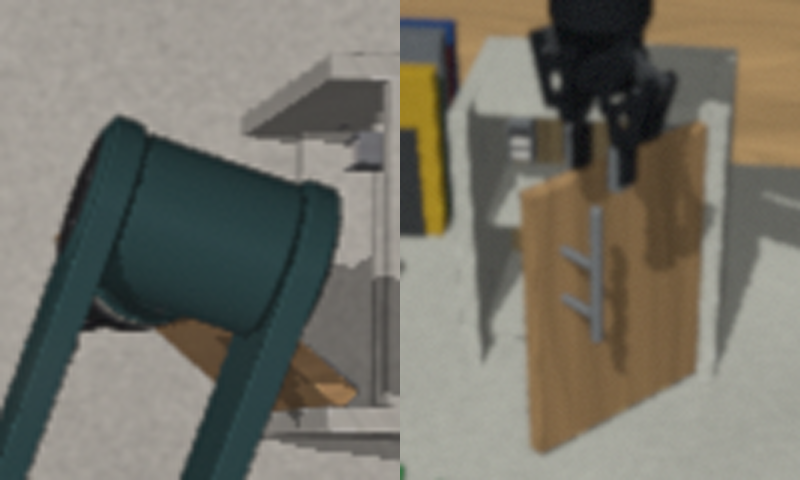

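Request:
{"name": "drive_tool", "arguments": {"deltas": [[[0,0,0.01,0,0,0,47],[0,0,0.01,0,0,0,47],[0,0,0.01,0,0,0,47],[0,0,0,0,0,0,47]]]}}

```text
clock: 5.08
ee_pos: [0.5569, -0.1267, 0.2443]
orientation: [-179.8, 0.1, 48.7]
contact_force: [-0.4, -1.1, -0.1]
grip_width: 0.0401
```

Request:
{"name": "drive_tool", "arguments": {"deltas": [[[0,0,0.01,0,0,0,47],[0,0,0.01,0,0,0,47],[0,0,0.008,0,0,0,47],[0,0,0,0,0,0,47]]]}}

```text
clock: 5.58
ee_pos: [0.5571, -0.1267, 0.217]
orientation: [-179.9, 0.0, 48.7]
contact_force: [-0.2, 0.5, -0.1]
grip_width: 0.0402
```

Request:
{"name": "drive_tool", "arguments": {"deltas": [[[0,0.002,0,0,0,0,30],[0,0.002,0,0,0,0,30],[0.0023,0.0085,0,0,0,0.05,30],[0.0023,0.0085,0,0,0,0.05,30],[0.0023,0.0085,0,0,0,0.05,30],[0.0023,0.0085,0,0,0,0.05,30],[0,0,0,0,0,0,30]]]}}

```text
clock: 6.45
ee_pos: [0.5914, -0.1477, 0.2184]
orientation: [180.0, -0.0, 37.2]
contact_force: [-0.9, 0.2, -0.1]
grip_width: 0.0253
```

Request:
{"name": "drive_tool", "arguments": {"deltas": [[[0.0023,0.0085,0,0,0,0.05,30],[0.0023,0.0085,0,0,0,0.05,30],[0.0023,0.0085,0,0,0,0.05,30],[0.0023,0.0085,0,0,0,0.05,30],[0.0023,0.0085,0,0,0,0.05,30],[0.0023,0.0085,0,0,0,0.05,30],[0,0,0,0,0,0,30],[0,0,0,0,0,0,30]]]}}

```text
clock: 7.45
ee_pos: [0.6281, -0.1842, 0.2184]
orientation: [-180.0, -0.0, 20.1]
contact_force: [-0.2, 0.2, 0.3]
grip_width: 0.0255
```

```bash
python3 look.py v2
```

```text
7.45 [ 0.62808741 -0.18417527  0.21843617] [-1.79988221e+02 -4.38781258e-03  2.01091920e+01] [-0.23374075  0.16882549  0.29856386] 0.025511847574984897
```

View pics/v2.png

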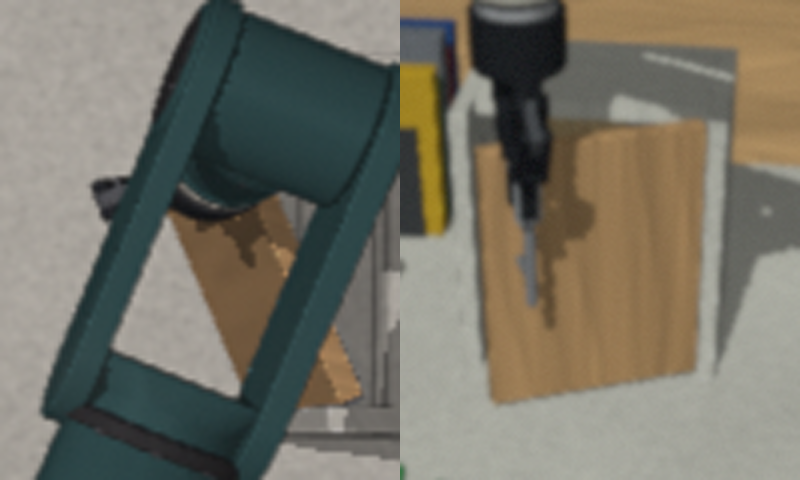

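Request:
{"name": "drive_tool", "arguments": {"deltas": [[[0.0023,0.0085,0,0,0,0.05,30],[0.0023,0.0085,0,0,0,0.05,30],[0.0023,0.0085,0,0,0,0.05,30],[0.0014,0.005,0,0,0,0.03,30],[0,0,0,0,0,0,30],[0,0,0,0,0,0,30]]]}}

```text
clock: 8.3
ee_pos: [0.6446, -0.2111, 0.2184]
orientation: [-180.0, 0.0, 9.8]
contact_force: [-0.0, -0.3, 0.7]
grip_width: 0.0258
```

Request:
{"name": "drive_tool", "arguments": {"deltas": [[[0.0005,0.0017,0,0,0,0.01,30],[0.0005,0.0017,0,0,0,0.01,30],[0,0,0,0,0,0,30]]]}}

```text
clock: 8.68
ee_pos: [0.6463, -0.2147, 0.2183]
orientation: [-180.0, -0.0, 8.6]
contact_force: [-1.2, -0.6, 0.2]
grip_width: 0.0256
```

Request:
{"name": "drive_tool", "arguments": {"deltas": [[[0.0005,0.0017,0,0,0,0.01,30],[0.0005,0.0017,0,0,0,0.01,30],[0,0,0,0,0,0,30]]]}}

```text
clock: 9.05
ee_pos: [0.6478, -0.218, 0.2182]
orientation: [180.0, 0.0, 7.4]
contact_force: [0.4, -0.4, 0.9]
grip_width: 0.0256
```

Request:
{"name": "drive_tool", "arguments": {"deltas": [[[0.0005,0.0017,0,0,0,0.008,30],[0.0005,0.0017,0,0,0,0.008,30],[0,0,0,0,0,0,30]]]}}

```text
clock: 9.43
ee_pos: [0.6492, -0.2212, 0.2182]
orientation: [-180.0, 0.0, 6.5]
contact_force: [0.7, -0.4, -0.2]
grip_width: 0.0254
```

Request:
{"name": "drive_tool", "arguments": {"deltas": [[[0.0005,0.0017,0,0,0,0.008,30],[0,0,0,0,0,0,30]]]}}

```text
clock: 9.68
ee_pos: [0.6499, -0.2228, 0.2183]
orientation: [180.0, 0.0, 6.0]
contact_force: [-0.2, -0.3, 0.6]
grip_width: 0.0257
```

Request:
{"name": "drive_tool", "arguments": {"deltas": [[[0.0005,0.0017,0,0,0,0.008,30],[0,0,0,0,0,0,30]]]}}

```text
clock: 9.93
ee_pos: [0.6506, -0.2245, 0.2182]
orientation: [180.0, -0.0, 5.6]
contact_force: [0.5, -0.1, 0.1]
grip_width: 0.0256
```

Request:
{"name": "drive_tool", "arguments": {"deltas": [[[0.0005,0.0017,0,0,0,0.008,30],[0,0,0,0,0,0,30]]]}}

```text
clock: 10.18
ee_pos: [0.6513, -0.2261, 0.2183]
orientation: [180.0, -0.0, 5.1]
contact_force: [0.6, 0.4, 0.1]
grip_width: 0.0254
```

Request:
{"name": "drive_tool", "arguments": {"deltas": [[[0.0005,0.0017,0,0,0,0.008,30],[0,0,0,0,0,0,30]]]}}

```text
clock: 10.42
ee_pos: [0.6519, -0.2277, 0.2183]
orientation: [180.0, -0.0, 4.7]
contact_force: [0.3, 0.2, 0.1]
grip_width: 0.0252
```

Request:
{"name": "drive_tool", "arguments": {"deltas": [[[0.0004,0.0017,0,0,0,0.008,30],[0,0,0,0,0,0,30]]]}}

```text
clock: 10.68
ee_pos: [0.6524, -0.2294, 0.2182]
orientation: [180.0, 0.0, 4.2]
contact_force: [0.4, -0.5, -0.4]
grip_width: 0.0258
```

Request:
{"name": "drive_tool", "arguments": {"deltas": [[[0.0004,0.0017,0,0,0,0.008,30],[0,0,0,0,0,0,30]]]}}

```text
clock: 10.92
ee_pos: [0.653, -0.2311, 0.2183]
orientation: [180.0, -0.0, 3.8]
contact_force: [1.1, 0.2, 0.1]
grip_width: 0.0254
```

Request:
{"name": "drive_tool", "arguments": {"deltas": [[[0.0004,0.0017,0,0,0,0.008,30],[0,0,0,0,0,0,30]]]}}

```text
clock: 11.18
ee_pos: [0.6535, -0.2327, 0.2183]
orientation: [-180.0, 0.0, 3.3]
contact_force: [-0.1, 0.2, 0.2]
grip_width: 0.0255
```

Request:
{"name": "drive_tool", "arguments": {"deltas": [[[0.0004,0.0017,0,0,0,0.008,30],[0,0,0,0,0,0,30]]]}}

```text
clock: 11.42
ee_pos: [0.654, -0.2344, 0.2183]
orientation: [-180.0, -0.0, 2.8]
contact_force: [0.7, 0.6, -0.3]
grip_width: 0.0257
```

Request:
{"name": "drive_tool", "arguments": {"deltas": [[[0.0004,0.0017,0,0,0,0.008,30],[0,0,0,0,0,0,30]]]}}

```text
clock: 11.68
ee_pos: [0.6545, -0.2358, 0.2183]
orientation: [-180.0, -0.0, 2.4]
contact_force: [-0.5, 1.6, 0.1]
grip_width: 0.0259
```

Request:
{"name": "drive_tool", "arguments": {"deltas": [[[0.0003,0.0012,0,0,0,0.006,30],[0,0,0,0,0,0,30]]]}}

```text
clock: 11.92
ee_pos: [0.6548, -0.2367, 0.2183]
orientation: [-180.0, 0.0, 2.1]
contact_force: [-0.7, 3.2, 0.4]
grip_width: 0.0258
```

Request:
{"name": "drive_tool", "arguments": {"deltas": [[[0.0003,0.0012,0,0,0,0.006,30],[0,0,0,0,0,0,30]]]}}

```text
clock: 12.18
ee_pos: [0.6551, -0.2378, 0.2183]
orientation: [-179.9, 0.0, 1.7]
contact_force: [0.1, 3.9, 0.2]
grip_width: 0.0254
```

Request:
{"name": "drive_tool", "arguments": {"deltas": [[[0.0003,0.0012,0,0,0,0.006,30],[0,0,0,0,0,0,30]]]}}

```text
clock: 12.42
ee_pos: [0.6556, -0.2391, 0.2183]
orientation: [-180.0, -0.0, 1.4]
contact_force: [-1.3, 5.5, 0.8]
grip_width: 0.0256
```

Request:
{"name": "drive_tool", "arguments": {"deltas": [[[0.0003,0.0012,0,0,0,0.006,30],[0,0,0,0,0,0,30]]]}}

```text
clock: 12.68
ee_pos: [0.656, -0.2403, 0.2183]
orientation: [-180.0, -0.0, 1.0]
contact_force: [-0.6, 4.1, -0.1]
grip_width: 0.0258
```

Request:
{"name": "drive_tool", "arguments": {"deltas": [[[0.0003,0.0012,0,0,0,0.006,30],[0,0,0,0,0,0,30]]]}}

```text
clock: 12.92
ee_pos: [0.6562, -0.241, 0.2183]
orientation: [-179.9, 0.0, 0.7]
contact_force: [-1.1, 7.3, 0.8]
grip_width: 0.0255
```

Request:
{"name": "drive_tool", "arguments": {"deltas": [[[0.0003,0.0012,0,0,0,0.006,30],[0,0,0,0,0,0,30]]]}}

```text
clock: 13.18
ee_pos: [0.6563, -0.2415, 0.2182]
orientation: [-179.8, 0.1, 0.4]
contact_force: [-1.7, 8.3, 1.6]
grip_width: 0.0254
```

Request:
{"name": "drive_tool", "arguments": {"deltas": [[[0.0003,0.0012,0,0,0,0.006,30],[0,0,0,0,0,0,30]]]}}

```text
clock: 13.42
ee_pos: [0.6565, -0.2422, 0.2182]
orientation: [-179.8, 0.1, 0.1]
contact_force: [-2.9, 8.8, 2.1]
grip_width: 0.0255
```

Request:
{"name": "drive_tool", "arguments": {"deltas": [[[0.0003,0.0012,0,0,0,0.006,30],[0,0,0,0,0,0,30]]]}}

```text
clock: 13.68
ee_pos: [0.6568, -0.2434, 0.2182]
orientation: [-179.8, 0.1, -0.3]
contact_force: [-1.6, 8.2, 1.4]
grip_width: 0.0254
```

Request:
{"name": "drive_tool", "arguments": {"deltas": [[[0.0003,0.0012,0,0,0,0.006,30],[0,0,0,0,0,0,30]]]}}

```text
clock: 13.92
ee_pos: [0.6579, -0.2469, 0.2183]
orientation: [179.9, -0.1, -0.7]
contact_force: [0.7, 0.9, 0.3]
grip_width: 0.0256
```

Request:
{"name": "drive_tool", "arguments": {"deltas": [[[0.0003,0.0012,0,0,0,0.004,30],[0,0,0,0,0,0,30]]]}}

```text
clock: 14.18
ee_pos: [0.6575, -0.2492, 0.2183]
orientation: [179.9, -0.0, -1.0]
contact_force: [-0.2, -1.1, 0.1]
grip_width: 0.0252
```

Request:
{"name": "drive_tool", "arguments": {"deltas": [[[0.0003,0.0012,0,0,0,0.004,30],[0,0,0,0,0,0,30]]]}}

```text
clock: 14.42
ee_pos: [0.6578, -0.2496, 0.2183]
orientation: [180.0, -0.0, -1.2]
contact_force: [0.9, -0.1, -0.0]
grip_width: 0.0255
```

Request:
{"name": "drive_tool", "arguments": {"deltas": [[[0,0.0012,0,0,0,0,30],[0,0,0,0,0,0,30]]]}}

```text
clock: 14.68
ee_pos: [0.6579, -0.2499, 0.2183]
orientation: [-180.0, -0.0, -1.1]
contact_force: [-0.9, 1.8, -0.0]
grip_width: 0.0257
```

Request:
{"name": "drive_tool", "arguments": {"deltas": [[[0,0.0012,0,0,0,0,30],[0,0,0,0,0,0,30]]]}}

```text
clock: 14.92
ee_pos: [0.6581, -0.2503, 0.2183]
orientation: [-179.9, -0.0, -1.1]
contact_force: [0.5, 5.7, 0.7]
grip_width: 0.0256
```

Request:
{"name": "drive_tool", "arguments": {"deltas": [[[0,0.001,0,0,0,0,30],[0,0,0,0,0,0,30]]]}}

```text
clock: 15.18
ee_pos: [0.6581, -0.2505, 0.2182]
orientation: [-179.8, 0.0, -1.0]
contact_force: [0.2, 6.7, 0.6]
grip_width: 0.0257
```

Request:
{"name": "drive_tool", "arguments": {"deltas": [[[0,0.001,0,0,0,0,30],[0,0,0,0,0,0,30]]]}}

```text
clock: 15.42
ee_pos: [0.6582, -0.2507, 0.2182]
orientation: [-179.7, 0.0, -1.0]
contact_force: [0.8, 8.5, 1.2]
grip_width: 0.0255
```

Request:
{"name": "drive_tool", "arguments": {"deltas": [[[0,-0.004,0,0,0,0,30],[0,-0.004,0,0,0,0,35],[0,-0.004,0,0,0,0,40],[0,-0.001,0,0,0,0,47],[0,0,0,0,0,0,47]]]}}

```text
clock: 16.05
ee_pos: [0.658, -0.2407, 0.2183]
orientation: [180.0, -0.0, -1.2]
contact_force: [-0.1, -0.3, 0.5]
grip_width: 0.0401
```

Request:
{"name": "drive_tool", "arguments": {"deltas": [[[0,-0.0025,0,0,0,0,47],[0,0,-0.01,0,0,0,47],[0,0,-0.03,0,0,0,47],[0,0,-0.03,0,0,0,47],[0,0,0,0,0,0,47],[0,0,0,0,0,0,47],[0,0,0,0,0,0,47],[0,0,0,0,0,0,47],[0,0,0,0,0,0,47],[0,0,0,0,0,0,47]]]}}

```text
clock: 17.3
ee_pos: [0.6581, -0.238, 0.2881]
orientation: [-180.0, 0.0, -1.2]
contact_force: [0.3, -0.5, -0.1]
grip_width: 0.0398
```

```bash
python3 look.py v3
```

```text
17.3 [ 0.65809932 -0.2380044   0.28811176] [-1.79990317e+02  1.15594688e-02 -1.15930122e+00] [ 0.29281824 -0.52581532 -0.11148707] 0.03980410779302861
```

View pics/v3.png

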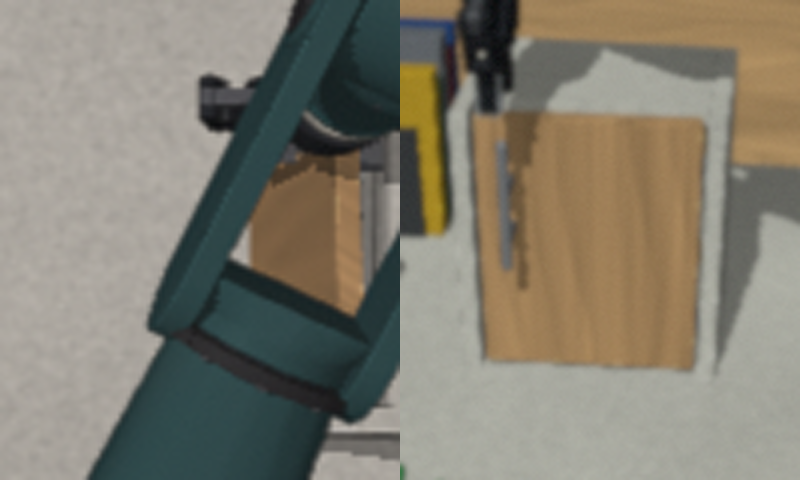

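Request:
{"name": "drive_tool", "arguments": {"deltas": [[[-0.007,0,0.01,0,0,0,47],[0,0,0.01,0,0,0,47],[0,0,0.01,0,0,0,47],[0,0,0.01,0,0,0,47],[0,0,0,0,0,0,47]]]}}

```text
clock: 18.02
ee_pos: [0.6508, -0.2376, 0.2464]
orientation: [-179.9, 0.2, -1.2]
contact_force: [-0.1, 0.9, -0.4]
grip_width: 0.0403
```

Request:
{"name": "drive_tool", "arguments": {"deltas": [[[0,0,0.01,0,0,0,47],[0,0,0.01,0,0,0,47],[0,0,0.01,0,0,0,47],[0,0,0,0,0,0,40],[0,0,0,0,0,0,30],[0,0,0,0,0,0,30]]]}}

```text
clock: 18.77
ee_pos: [0.6514, -0.238, 0.219]
orientation: [180.0, -0.1, -1.2]
contact_force: [-0.2, -0.3, 0.0]
grip_width: 0.0255
```

Request:
{"name": "drive_tool", "arguments": {"deltas": [[[0,-0.002,0,0,0,0,30],[0,-0.002,0,0,0,0,30],[0,0,0,0,0,0,30]]]}}

```text
clock: 19.15
ee_pos: [0.6513, -0.2337, 0.2185]
orientation: [180.0, -0.0, -1.1]
contact_force: [0.0, 0.1, -0.3]
grip_width: 0.0255
```

Request:
{"name": "drive_tool", "arguments": {"deltas": [[[0,-0.001,0,0,0,0,30],[0,-0.001,0,0,0,0,30],[0,0,0,0,0,0,30]]]}}

```text
clock: 19.52
ee_pos: [0.6511, -0.2331, 0.2185]
orientation: [179.9, -0.0, -1.2]
contact_force: [0.3, -6.1, 0.6]
grip_width: 0.0255
```

Request:
{"name": "drive_tool", "arguments": {"deltas": [[[-0.0003,-0.001,0,0,0,0,30],[-0.0003,-0.001,0,0,0,-0.005,30],[0,0,0,0,0,0,30]]]}}

```text
clock: 19.9
ee_pos: [0.6506, -0.229, 0.2182]
orientation: [-179.9, 0.0, -0.8]
contact_force: [-0.0, 0.8, 0.1]
grip_width: 0.0257
```

Request:
{"name": "drive_tool", "arguments": {"deltas": [[[-0.0003,-0.001,0,0,0,-0.005,30],[-0.0003,-0.001,0,0,0,-0.005,30],[0,0,0,0,0,0,30]]]}}

```text
clock: 20.27
ee_pos: [0.6502, -0.2273, 0.2182]
orientation: [-180.0, 0.0, -0.3]
contact_force: [-0.8, 0.6, -0.2]
grip_width: 0.0256
```

Request:
{"name": "drive_tool", "arguments": {"deltas": [[[-0.0005,-0.0015,0,0,0,-0.01,30],[-0.0005,-0.0015,0,0,0,-0.01,30],[0,0,0,0,0,0,30]]]}}

```text
clock: 20.65
ee_pos: [0.6491, -0.2247, 0.2184]
orientation: [-180.0, -0.0, 0.9]
contact_force: [0.5, -0.4, -0.4]
grip_width: 0.0258
```

Request:
{"name": "drive_tool", "arguments": {"deltas": [[[-0.0005,-0.0017,0,0,0,-0.01,30],[-0.0005,-0.0017,0,0,0,-0.01,30],[-0.0005,-0.0017,0,0,0,-0.01,30],[0,0,0,0,0,0,30]]]}}

```text
clock: 21.15
ee_pos: [0.6475, -0.2196, 0.2184]
orientation: [-180.0, -0.0, 2.6]
contact_force: [0.0, -0.4, -0.0]
grip_width: 0.0254
```

Request:
{"name": "drive_tool", "arguments": {"deltas": [[[-0.0027,-0.0101,0,0,0,-0.06,30],[-0.0027,-0.0101,0,0,0,-0.06,30],[-0.0027,-0.0101,0,0,0,-0.06,30],[-0.0027,-0.0101,0,0,0,-0.06,30],[-0.0027,-0.0101,0,0,0,-0.06,30],[-0.0027,-0.0101,0,0,0,-0.06,30],[-0.0027,-0.0101,0,0,0,-0.06,30],[-0.0027,-0.0101,0,0,0,-0.06,30],[-0.0027,-0.0101,0,0,0,-0.06,30],[-0.0027,-0.0101,0,0,0,-0.06,30],[0,0,0,0,0,0,30],[0,0,0,0,0,0,30]]]}}

```text
clock: 22.65
ee_pos: [0.5916, -0.1336, 0.2184]
orientation: [180.0, -0.0, 36.9]
contact_force: [0.1, 0.7, 0.6]
grip_width: 0.0257
```

```bash
python3 look.py v4
```

```text
22.65 [ 0.59160166 -0.13359789  0.21841915] [ 1.79975693e+02 -1.61145722e-02  3.68916212e+01] [0.1289221  0.72283688 0.5597924 ] 0.025687514689757513
```

View pics/v4.png

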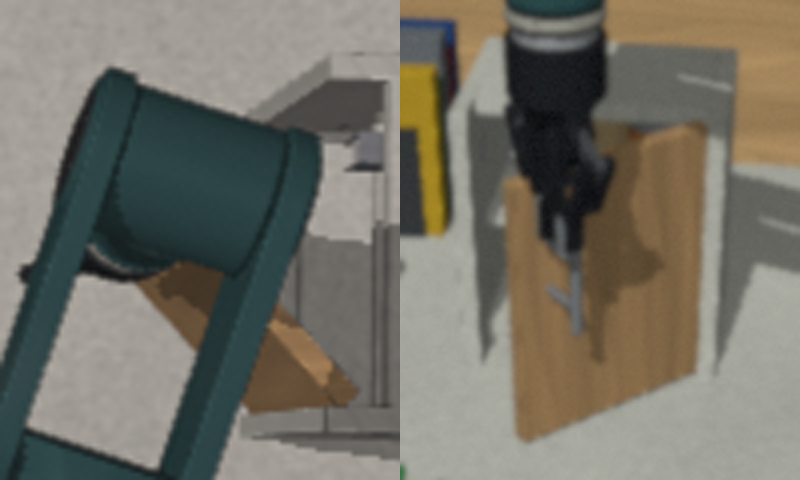

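Request:
{"name": "drive_tool", "arguments": {"deltas": [[[-0.004,0,0,0,0,0,30],[-0.004,0,0,0,0,0,30],[-0.0037,-0.0101,0,0,0,-0.06,30],[-0.0037,-0.0101,0,0,0,-0.06,30],[-0.0037,-0.0101,0,0,0,-0.06,30],[-0.0037,-0.0101,0,0,0,-0.06,30],[-0.0037,-0.0101,0,0,0,-0.06,30],[-0.0037,-0.0101,0,0,0,-0.06,30],[-0.0037,-0.0101,0,0,0,-0.06,30],[0,0,0,0,0,0,30],[0,0,0,0,0,0,30]]]}}

```text
clock: 24.12
ee_pos: [0.5162, -0.1096, 0.2184]
orientation: [180.0, -0.0, 60.9]
contact_force: [-0.0, 0.2, -0.0]
grip_width: 0.026
```

Request:
{"name": "drive_tool", "arguments": {"deltas": [[[-0.0037,-0.0101,0,0,0,-0.06,30],[-0.0037,-0.0101,0,0,0,-0.06,30],[-0.0037,-0.0101,0,0,0,-0.06,30],[-0.0037,-0.0101,0,0,0,-0.06,30],[-0.0037,-0.0101,0,0,0,-0.06,30],[-0.0037,-0.0101,0,0,0,-0.06,30],[-0.0037,-0.0101,0,0,0,-0.06,30],[-0.0037,-0.0101,0,0,0,-0.06,30],[0,0,0,0,0,0,30],[0,0,0,0,0,0,30]]]}}

```text
clock: 25.38
ee_pos: [0.4313, -0.1142, 0.2183]
orientation: [180.0, -0.0, 88.4]
contact_force: [0.4, -0.3, -0.6]
grip_width: 0.0253
```

Request:
{"name": "drive_tool", "arguments": {"deltas": [[[0,0,0,0,0,0,47],[0,0,0,0,0,0,47],[0,0,0,0,0,0,47],[0,0,-0.01,0,0,0,47],[0,0,-0.03,0,0,0,47],[0,0,-0.04,0,0,0,47],[0,0,-0.05,0,0,0,47],[0,-0.05,-0.03,0,0,0,47],[0,-0.05,0,0,0,0,47],[0,-0.05,0,0,0,0,47],[0,0,0,0,0,0,47],[0,0,0,0,0,0,47]]]}}

```text
clock: 26.88
ee_pos: [0.2811, -0.1103, 0.3789]
orientation: [179.9, 0.0, 88.5]
contact_force: [0.1, 0.2, 0.1]
grip_width: 0.0405
```

```bash
python3 look.py v5; python3 - <<'E'
import cv2,numpy as np
t=cv2.imread("pics/v5_top.png");t0=cv2.imread("pics/top0.png")
d=cv2.absdiff(t,t0)[150:355,110:345].max(2);print("mat-area diff px",(d>40).sum())
s=cv2.imread("pics/v5_side.png")
cv2.imwrite("pics/v5b.png",np.hstack([cv2.resize(t[100:400,100:560],(400,300)),cv2.resize(s,(400,300))]))
E
```

```text
26.875 [ 0.28112266 -0.11031778  0.37889867] [1.79895363e+02 4.06886976e-02 8.84923893e+01] [0.06293715 0.18715185 0.11092392] 0.04045958627005627
mat-area diff px 0
```

View pics/v5b.png

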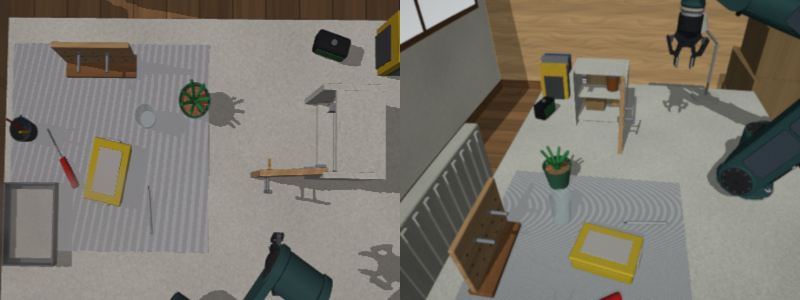

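The door stands about 90° open, from (330,172) to (252,175) in the top crop. The arm is clear, and the mat area is unchanged from the first picture.

```bash
python3 -c "
from bench import ctrl
print(ctrl.hand_in())"
```

```text
the job is handed in; nothing more can be done
None
```

I tried the catch and it works: the door snapped shut and held on its own. I then pulled it back through the catch and left it standing wide open.

- **Shutting:** I hooked the fingers loosely around the bar handle and pushed the door in small steps. The rollers resisted with up to about 9 N, then snapped. I pressed gently to check it was home, reading 8.5 N, which is under the 15 N limit.
- **Hold test:** I lifted the hand clear for about a second. The picture showed the door still flush in its frame.
- **Opening:** I pulled with about 6 N when the force was last read before release. I swung the door to about 1.55 rad (90°), let go, lifted the hand out and backed away.

The last checks at 26.9 s showed the door open about 90°, no force on the tool and the arm clear of everything. No pixels had changed over the mat, where the bystanders are.

Two things did not agree at first. My first hinge and handle estimates disagreed by up to about 9 mm, so the fingers sat some 8 mm off along the door. I corrected that twice from the side view. Forces are read only at the end of each move, so a brief higher peak in between would not have shown.

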